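Proof-pull the hook closure of a gift chest

TASK

The wooden gift chest is up for its closure check. Swing the wire hook on its front up until it rests over the stud on the lid and let go of the hook; then take the T-bar of the pull gauge standing on the lid and draw its sprung rod straight up until the broad black ring on the rod has just come out of the barrel, not far past it, and finish while still holding it there. The lid must stay shut, and the ribbon spool, the chocolate and the paper cup nearby must stay where they are.

Things in the scene. Friction and masses are not known exactly. Their poses are not given: they have to be found in the camera images.
- chest: Dark wooden chest clipped on a grey steel plate, both fixed. Origin: centre of the plate's underside, on the table; x from the chest's front to its hinge side, y along its width, z up. Plate 176 x 224 x 8 mm, front edge at x -86 mm; chest 130 (x) x 176 (y) mm, front face at x -65, lid top at z 77.5. A wire hook is on the front; a pull gauge stands on the lid.
- hook_swing (a joint): Swing of the wire hook about its pivot screw, in the plane of the chest's front face: 0 = upright, closed over the lid's stud (its stop), growing to 1.5 rad as its top leans over towards the chest's +y. Rather stiff: it stays wherever it is left, and about 1 N along its arc at the finger pin moves it.
- hook_pivot (a point): Pivot axis of the hook, on the chest's front 25 mm above the table (chest frame: x -70.5, y 0, z 25 mm). The hook is a steel wire 5 mm thick that reaches 51 mm from the pivot, bent over at its top towards the chest's -y.
- hook_pin (a point): Middle of the hook's finger pin, polished and slippery, standing out level from the hook towards the chest's -x: 8.4 mm thick with a 12 mm head, free end 10 mm in front of this point, 30 mm off the front face. It sits 34.6 mm from the pivot; with the hook closed it is 6 mm to +y of the pivot and 59 mm above the table. Push it in an arc round the pivot to the chest's -y to close the hook.
- lid_stud (a point): Headed steel stud on the front edge of the lid, 40 mm straight above the hook's pivot, which the closed hook reaches over (7 mm shank, 11 mm head, standing 12.5 mm off the face). With about 2.5 mm of play the hook keeps the lid from rising.
- lid_hinge (a joint): Angle of the chest's lid about its rear hinge: 0 = shut, growing as the front rises. The lid is light and lifts with the gauge at about 3 to 5 N if the hook is not closed; with the hook closed it rises no more than about 0.025 rad.
- barrel_mouth (a point): Centre of the mouth (upper rim) of the pull gauge's barrel, an upright tube 27 mm across on a rubber suction foot 50 mm wide, stuck to the lid over the chest's centreline, 6 mm behind its centre. The mouth is 177.5 mm above the table. The rubber foot gives: the gauge stands up by itself but can sway forward and back (about the chest's y) when pushed.
- t_bar (a point): Centre of the T-bar on top of the gauge's rod: black round bar 64 mm long (along the chest's y), 13 mm thick, to be pinched across the chest's x. At rest its axis is 30 mm above the barrel's mouth (207 mm above the table); it rises with the rod. The rod below is 8 mm thick, with a 12 mm collar directly under the bar.
- rod_slide (a joint): How far the gauge's rod is drawn out of the barrel, m: 0 at rest, stop at 0.060. The inner spring pulls back with 2 N at rest, 9 N at 0.040. Narrow black rings come out at 0.010, 0.020, 0.030; then the proof mark, one broad black ring 5 mm high: its upper edge comes out at 0.035, its lower edge at 0.040; 0.041 is just right.
- rod: The gauge's rod with its T-bar (moves with rod_slide). Origin: on its axis at the height of the barrel's mouth when at rest, 30 mm below the bar's axis; x, y as the chest's.
- hook: The wire hook (moves with hook_swing). Origin: on its pivot axis.
- ribbon_spool: Bystander: spool of ribbon lying flat, 80 mm across, 27 mm high, origin at the centre of its underside. Not to be moved.
- truffle: Bystander: chocolate in a brown pleated cup, 47 x 57 x 26 mm, origin at its underside. Not to be moved.
- paper_cup: Bystander: empty brown pleated paper cup, 48 x 50 x 26 mm, origin at its underside. Not to be moved.

How it is judged:
By the outcome, as a careful person would: the job done as asked, in the order asked, and still so for the second after the job is handed in, while the arm keeps its last pose, push and grip.
It also fails if it takes over 51 s, if anything falls off the work surface, if the arm or the gripper's body presses on something with over 40 N, if the wrist force passes 120 N, or if a joint passes its speed limit or range.

ROBOT

A 6-joint arm with a two-finger parallel gripper is mounted at the origin on a cart in front of the work surface, level with it; the furniture and walls round the work are solid. World frame = base frame: x ahead of the robot, y to its left, z up, the work surface at z = 0. Lengths are in m, angles in rad, forces in N, time in s.
With the tool pointing down it reaches from about 0.25 to 0.725 m from the base axis. Payload 4 kg.
Tool frame: the origin (TCP) lies at the very end of the fingers, on their centre line; the grasp point (between the pads) lies 19 mm behind it; z points along the fingers, y is the line along which they close (so a half turn about z gives the same grasp; the last joint's range is limited). The gripper opens to 85 mm and grips with 20 to 120 N. Pads are 22 mm wide; open, the fingers measure 114 mm over their backs; the gripper's body (76 mm by 85 mm) begins 54 mm behind the grasp point. The pads swing forward as they close: fully open they stand 13 mm farther back than shut.
Start: joints at [1.308, 0.241, 0.005, 1.335, 0, 1.571], TCP at [0.13, 0.483, 0.231] pointing down, gripper open.
Joint ranges: [-2.72, 2.72], [-1.05, 1.87], [-1.09, 1.28], [-1.99, 2.15], [-1.42, 1.44], [-3.14, 3.14]. Speed limits (rad/s): [2.79, 2.79, 3.14, 3.14, 3.14, 3.14].

INTERFACE

Orientations are given as a unit quaternion [x, y, z, w].
In Python, from workcell import telemetry, vision, workorder gives the robot as it stands.
- The arm moves only by the shell command python3 -m inch 'ROWS'. ROWS is JSON, a list of rows, each a list of 3 entries, a list of its own where there are three numbers: the turn, a rotation vector about the tool's x, y, z scaled (see below), then the shift along the tool's x, y, z scaled (see below), then the closure, from -1 (fully open) to 1 (shut). A call has 1 to 10 rows; each row shifts and turns the commanded pose from where the row before left it, along the tool's axes as they then stand; what a row does not reach is not made up. The controller multiplies each number of a shift by 0.3 m and each number of a turn by 360 degrees. A row lasts 1/12 s, in which the tool goes at most 41.7 mm and 7.16 degrees, less where a joint would pass 70% of its speed; a pose out of reach is approached as far as the arm can. A call with a number of a shift or a turn outside -1 to 1 is refused whole. A call with a gripper value outside its range is refused whole. The fingers move at their own pace and stop on an object; the grip force is fixed at half the most. Time passes only in rows, so rows that do not move let the fingers close. It gives the time, the measured TCP pose, the force, the opening and the grip force at its end, in the units of the state.
- telemetry.get_obs(): the state, without advancing time (a new reading comes with each control period).
- vision.camera(name): name is "scene" or "top" or "wrist"; returns a dict with "img" (400x640x3 uint8, red, green, blue), "fov_y" (degrees; the focal length in pixels is half the picture's height over the tangent of half this angle, whatever the lens; pixels are square), "cx", "cy" (the principal point, pixels), "pose" (4x4, takes a point from camera to world coordinates). Camera axes: x right, y up, looking along -z (the intrinsics and any distortion apply to the point x, -y, -z); pixel columns grow to the right and rows downward; lengths in m; the calibration is good to about 2 mm. The wrist camera is an equidistant fisheye: a pixel r from the principal point sees the ray r / f radians off the axis. A picture is of the moment at which its call begins. There is no depth.
- workorder.job_done(): hands the job in; it is judged then, once.
The state is a dict: "clock": time; "joint_pos": joint angles; "joint_vel": joint speeds; "tau": joint torques, N m; "eef_pos": TCP position; "tool_rot": TCP orientation; "ft_force": force on the tool from outside, world axes, zero at the start; "ft_torque": the same for the moment, N m; "grip_width": finger opening in m; "grasp_force": force on a finger pad.
Only numpy, scipy, OpenCV 4.12 (cv2) and the standard library are available. Lean on these libraries where they do the work, as an engineer would, in place of code of your own. Each camera call takes 0.05 s, during which the arm holds its last target. There are 200 camera calls.

## Working session

There is one attempt and no reset: what is moved stays moved. The work goes in short steps, Python scripts to look and compute and a shell command to move; the robot and the scene stay as the last step left them, time stands still between calls to the robot, and variables do not carry over. Pictures are saved under pics/ and viewed, at most 10 in all, crops included, and the job is handed in when it is done.

```bash
mkdir -p pics; cat > h.py <<'E'
import numpy as np, cv2, pickle
from workcell import telemetry, vision, workorder
from scipy.spatial.transform import Rotation as R
def shot(n,save=None):
    c=vision.camera(n)
    if save:
        cv2.imwrite(f'pics/{save}.png',c['img'][:,:,::-1]); pickle.dump(c,open(f'{save}.pkl','wb'))
    return c
def ray(c,u,v):
    f=200/np.tan(np.radians(c['fov_y'])/2); P=np.array(c['pose'])
    d=np.array([(u-c['cx'])/f,-(v-c['cy'])/f,-1.]); return P[:3,3],P[:3,:3]@d
def onz(c,u,v,z):
    o,d=ray(c,u,v); return o+d*(z-o[2])/d[2]
def proj(c,p):
    P=np.array(c['pose']); f=200/np.tan(np.radians(c['fov_y'])/2)
    q=P[:3,:3].T@(np.array(p)-P[:3,3]); return c['cx']-f*q[0]/q[2], c['cy']+f*q[1]/q[2]
E
python3 - <<'E'
from h import *
for n in('top','scene'):
    c=shot(n,n); print(n,c['fov_y'],c['cx'],c['cy'],np.round(c['pose'],3).tolist(),[k for k in c])
o=telemetry.get_obs(); print(o['clock'],o['eef_pos'],o['tool_rot'],o['grip_width'])
print(R.from_quat(o['tool_rot']).as_matrix().round(3))
E
```

```text
top 51.66354714555534 325.2882273038505 199.72704028550308 [[-0.003, 0.999, -0.044, 0.513], [-1.0, -0.004, -0.016, 0.064], [-0.017, 0.044, 0.999, 0.986], [0.0, 0.0, 0.0, 1.0]] ['img', 'fov_y', 'cx', 'cy', 'pose']
scene 44.68136896000413 323.8391743232183 192.2836978023509 [[0.622, 0.334, -0.708, -0.296], [-0.783, 0.293, -0.549, -0.555], [0.024, 0.896, 0.444, 0.653], [0.0, 0.0, 0.0, 1.0]] ['img', 'fov_y', 'cx', 'cy', 'pose']
0.1 [0.12974029 0.48229387 0.23049323] [ 1.31011625e-01  9.91380378e-01 -9.41297553e-04 -1.18642240e-04] 0.08534640106017768
[[-0.966  0.26  -0.   ]
 [ 0.26   0.966 -0.002]
 [-0.    -0.002 -1.   ]]
```

View pics/top.png

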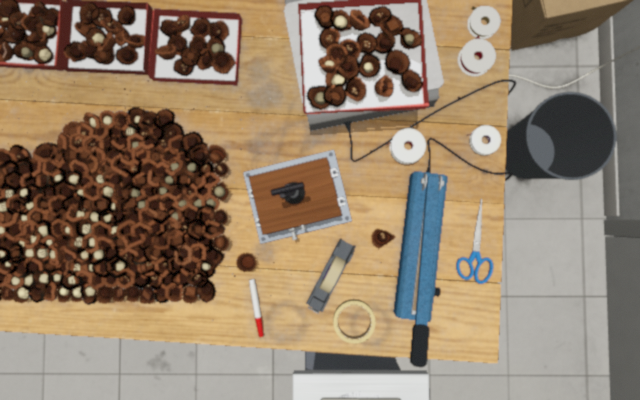

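View pics/scene.png

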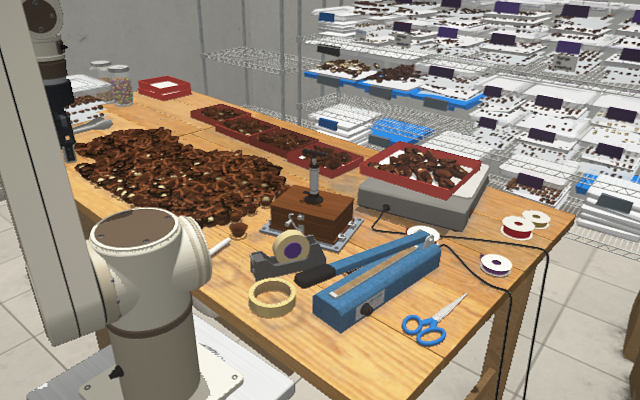

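```bash
python3 - <<'E'
import cv2
for n,(x0,y0,x1,y1) in {'top':(235,145,361,245),'scene':(255,145,371,255)}.items():
    im=cv2.imread(f'pics/{n}.png')[y0:y1,x0:x1]; k=6 if n=='top' else 5
    cv2.imwrite(f'pics/{n}c.png',cv2.resize(im,None,fx=k,fy=k,interpolation=cv2.INTER_CUBIC))
E
```

```text
(no output)
```

View pics/topc.png

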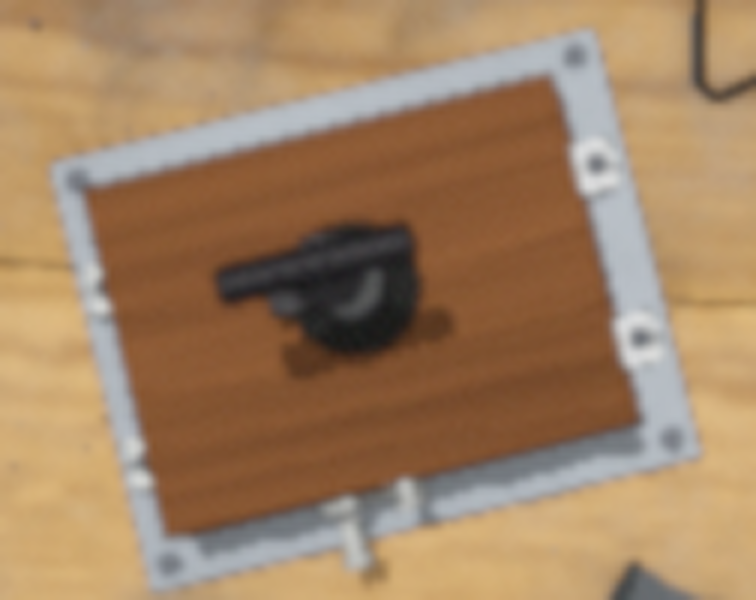

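View pics/scenec.png

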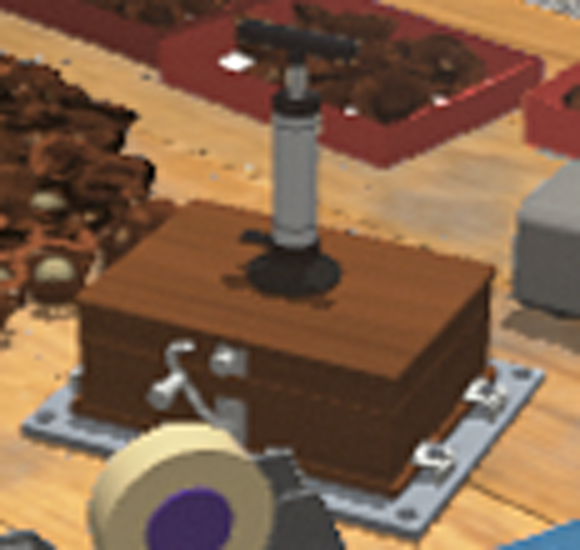

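The top crop shows the plate corners at crop pixels (150,590), (702,458), (597,30) and (52,162). The lid corners are at (165,535), (638,425), (550,78) and (90,188), the T-bar runs (220,285)–(412,240), and the pin head is near (360,555). The scene crop shows the hook leaning to the left (chest +y), with its pin head at about (160,392), bend at (180,348) and stud at (228,358).

```bash
cat >> h.py <<'E'
def fit(obs_):
    from scipy.optimize import least_squares
    # obs: (camera, u, v, chest point)
    def W(p,q): c,s=np.cos(p[2]),np.sin(p[2]); return [p[0]+c*q[0]-s*q[1],p[1]+s*q[0]+c*q[1],q[2]]
    r=least_squares(lambda p:np.concatenate([np.subtract(proj(c,W(p,q)),(u,v)) for c,u,v,q in obs_]),[.5,.06,.2],loss='soft_l1')
    return r.x,r.fun
def W(p,q): c,s=np.cos(p[2]),np.sin(p[2]); return np.array([p[0]+c*q[0]-s*q[1],p[1]+s*q[0]+c*q[1],q[2]])
def C(p,w): c,s=np.cos(p[2]),np.sin(p[2]); d=np.array(w[:2])-p[:2]; return np.array([c*d[0]+s*d[1],-s*d[0]+c*d[1],w[2]])
def pin(p,a): # pin centre at swing a
    a0=np.arctan2(.006,.034); r=.0346
    return W(p,[-.085,r*np.sin(a+a0),.025+r*np.cos(a+a0)])
E
python3 - <<'E'
from h import *
t=pickle.load(open('top.pkl','rb'));s=pickle.load(open('scene.pkl','rb'))
T=lambda u,v:(235+(u+.5)/6-.5,145+(v+.5)/6-.5); S=lambda u,v:(255+(u+.5)/5-.5,145+(v+.5)/5-.5)
pl=[((150,590),(-.086,.112)),((702,458),(-.086,-.112)),((597,30),(.090,-.112)),((52,162),(.090,.112))]
ld=[((165,535),(-.065,.088)),((638,425),(-.065,-.088)),((550,78),(.065,-.088)),((90,188),(.065,.088))]
bar=[((220,285),(.006,.032)),((412,240),(.006,-.032))]
A=[(t,*T(*a),(*b,.008)) for a,b in pl]+[(t,*T(*a),(*b,.0775)) for a,b in ld]
B=[(t,*T(*a),(*b,.207)) for a,b in bar]
SC=[((80,293),(-.065,.088,.0775)),((400,375),(-.065,-.088,.0775)),((493,272),(.065,-.088,.0775)),((190,202),(.065,.088,.0775)),((22,428),(-.086,.112,.008)),((420,538),(-.086,-.112,.008)),((545,375),(.09,-.112,.008))]
D=[(s,*S(*a),b) for a,b in SC]
for n,o in(('plate',A[:4]),('lid',A[4:]),('bar',A+B),('scene',D),('all',A+B+D)):
    p,f=fit(o); print(n,p.round(4),np.abs(f).max().round(2))
print('bar world',[onz(t,*T(*a),.207).round(4) for a,b in bar], 'resid',[C(p,onz(t,*T(*a),.207)).round(4) for a,b in bar])
for a in(.3,.6,.9,1.2):
    # pin head free end in chest frame
    w=pin(p,a); h=W(p,C(p,w)+[-.009,0,0])
    u,v=proj(s,h); U,V=proj(t,h); print(a,((u-255)*5,(v-145)*5),((U-235)*6,(V-145)*6),h.round(3))
E
```

```text
plate [0.563  0.1464 0.2328] 0.41
lid [0.5624 0.1462 0.2288] 0.57
bar [0.5628 0.1465 0.2312] 0.78
scene [0.5627 0.1463 0.2501] 1.6
all [0.5629 0.1464 0.2351] 1.57
bar world [array([0.5621, 0.1788, 0.207 ]), array([0.5761, 0.1182, 0.207 ])] resid [array([0.0067, 0.0317, 0.207 ]), array([ 0.0062, -0.0305,  0.207 ])]
0.3 (np.float64(172.95297352506367), np.float64(393.13477957029863)) (np.float64(380.0601251572492), np.float64(558.8300451659148)) [0.468 0.14  0.056]
0.6 (np.float64(157.99409088622753), np.float64(399.88393911044125)) (np.float64(359.75021259785865), np.float64(563.2978167170372)) [0.466 0.148 0.05 ]
0.9 (np.float64(147.07661479522955), np.float64(411.4620376114892)) (np.float64(345.7960329712637), np.float64(566.0652128678066)) [0.464 0.154 0.041]
1.2 (np.float64(141.1083874922366), np.float64(426.7751143193875)) (np.float64(339.3451733421733), np.float64(566.915782747528)) [0.464 0.157 0.032]
```

```bash
python3 -m inch '[[[0,0,0.019],[0,0,0],1],[[0,0,0.019],[0,0,0],1],[[0,0,0.019],[0,0,0],1],[[0,0,0.019],[0,0,0],1],[[0,0,0.019],[0,0,0],1],[[0,0,0.019],[0,0,0],1],[[0,0,0.019],[0,0,0],1],[[0,0,0.019],[0,0,0],1],[[0,0,0.019],[0,0,0],1]]' | tail -c 600
python3 -m inch '[[[0,0,0],[-0.09,0.06,0],1],[[0,0,0],[-0.09,0.06,0],1],[[0,0,0],[-0.09,0.06,0],1],[[0,0,0],[-0.09,0.06,0],1],[[0,0,0],[-0.09,0.06,0],1],[[0,0,0],[-0.09,0.06,0],1],[[0,0,0],[-0.09,0.06,0],1],[[0,0,0],[-0.09,0.06,0],1],[[0,0,0],[-0.09,0.06,0],1],[[0,0,0],[-0.09,0.06,0],1]]' >/dev/null
cat > st.py <<'E'
from h import *
P=np.array([.5629,.1464,.2325])
o=telemetry.get_obs(); M=R.from_quat(o['tool_rot']).as_matrix()
h=np.arctan2(M[1,1],M[0,1])
print('t',round(o['clock'],2),'chest xyz',C(P,o['eef_pos']).round(4),'head',h.round(4),'z',M[:,2].round(4),'F',np.round(o['ft_force'],2),'w',round(o['grip_width'],4),'g',round(o['grasp_force'],1))
E
python3 st.py
```

```text
clock: 0.85
eef_pos: [0.1298, 0.4825, 0.2308]
tool_rot: [0.622, 0.783, -0.001, 0.0]
ft_force: [-0.1, -0.9, 0.3]
grip_width: -0.0002
grasp_force: 0.0
t 1.68 chest xyz [-0.1632  0.1557  0.231 ] head 0.2336 z [-5.e-04 -4.e-04 -1.e+00] F [-0.43  0.32 -0.06] w -0.0002 g 0.0
```

```bash
python3 -m inch '[[[0,0,0],[-0.09,0.06,0],1],[[0,0,0],[-0.09,0.06,0],1],[[0,0,0],[-0.09,0.06,0],1],[[0,0,0],[-0.09,0.06,0],1],[[0,0,0],[0,0,0.1],1],[[0,0,0],[0,0,0.1],1],[[0,0,0],[0,0,0.1],1],[[0,0,0],[0,0,0.05],1],[[0,0,0],[0,0,0],1]]' >/dev/null
python3 st.py; python3 -c "
from h import *
c=shot('wrist','w1');s=shot('scene','s1')
a=cv2.resize(s['img'][135:255,250:380],None,fx=3,fy=3,interpolation=2)
b=cv2.resize(c['img'],(576,360))[:,100:500]
cv2.imwrite('pics/m1.png',np.hstack([a,b])[:,:,::-1])"
```

```text
t 2.43 chest xyz [-0.0951  0.0487  0.1219] head 0.2331 z [-0.0088 -0.0033 -1.    ] F [-0.88 -1.15 -0.67] w -0.0001 g 0.0
```

View pics/m1.png

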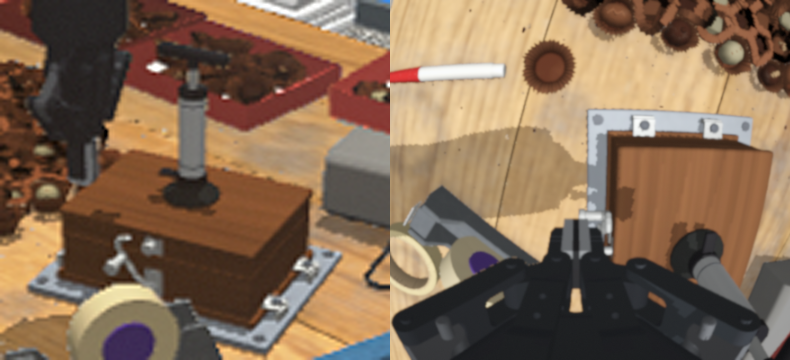

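The picture shows the closed fingers in front of the chest at the left of the hook, clear of the lid and stud. The paper cup is far off to the left. I'll go down and then push to −y.

```bash
python3 -m inch '[[[0,0,0],[0,0,0.09],1],[[0,0,0],[0,0,0.09],1],[[0,0,0],[0,0,0.09],1],[[0,0,0],[0,0,0],1],[[0,0,0],[0,0,0],1]]' >/dev/null
python3 st.py
python3 -m inch '[[[0,0,0],[-0.02,0,0],1],[[0,0,0],[-0.02,0,0],1],[[0,0,0],[0,0,0],1]]' >/dev/null
python3 st.py
```

```text
t 2.95 chest xyz [-0.0915  0.0495  0.0459] head 0.2338 z [-8.e-04 -3.e-04 -1.e+00] F [0.79 0.25 0.56] w -0.0002 g 0.0
t 3.2 chest xyz [-0.0884  0.0395  0.0489] head 0.2343 z [ 0.0049  0.0084 -1.    ] F [-2.42  6.58  6.83] w 0.0 g 6.2
```

```bash
python3 -m inch '[[[0,0,0],[0.03,0,0],1],[[0,0,0],[0.02,0,0],1],[[0,0,0],[0,0,0.05],1],[[0,0,0],[0,0,0],1],[[0,0,0],[0,0,0],1]]' >/dev/null
python3 st.py
python3 -m inch '[[[0,0,0],[-0.02,0,0],1],[[0,0,0],[-0.02,0,0],1],[[0,0,0],[0,0,0],1]]' >/dev/null
python3 st.py
python3 -m inch '[[[0,0,0],[-0.01,0,0],1],[[0,0,0],[-0.01,0,0],1],[[0,0,0],[0,0,0],1]]' >/dev/null
python3 st.py
```

```text
t 3.62 chest xyz [-0.0876  0.0536  0.0345] head 0.2345 z [ 0.0083  0.0037 -1.    ] F [-4.05  0.55 16.76] w 0.0002 g 7.8
t 3.87 chest xyz [-0.0893  0.0429  0.0337] head 0.2358 z [ 0.0038  0.0066 -1.    ] F [-6.67  5.61 15.22] w 0.0002 g 7.4
t 4.12 chest xyz [-0.0899  0.0381  0.0334] head 0.2368 z [ 0.0023  0.0084 -1.    ] F [-8.06  8.08 14.11] w 0.0002 g 7.8
```

```bash
python3 -c "
from h import *
c=shot('wrist','w2');s=shot('scene','s2')
a=cv2.resize(s['img'][135:255,250:380],None,fx=3,fy=3,interpolation=2)
b=cv2.resize(c['img'][100:340,140:420],None,fx=1.5,fy=1.5)
cv2.imwrite('pics/m2.png',np.hstack([a,b])[:,:,::-1])"
```

```text
(no output)
```

View pics/m2.png

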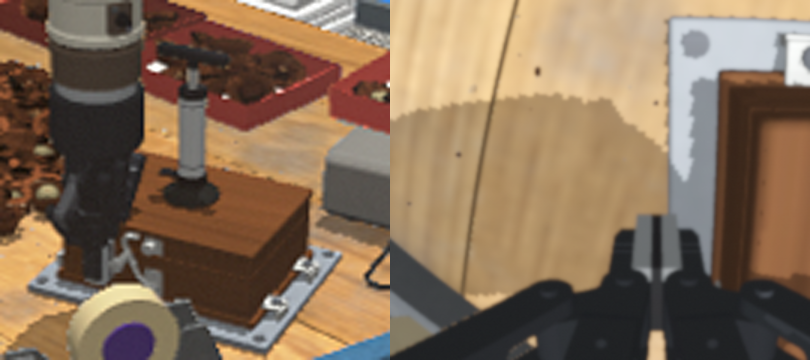

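The fingers stand right beside the pin, but the knuckle on the chest side overlaps the lid's front edge. That explains the upward force. I'll lift off and turn 90° so the knuckles flare along the front face instead.

```bash
python3 -m inch '[[[0,0,0],[0.02,-0.02,-0.03],1],[[0,0,0],[0.05,-0.02,-0.1],1],[[0,0,0],[0.04,0,-0.1],1],[[0,0,0],[0,0,0],1],[[0,0,0],[0,0,0],1]]' >/dev/null
python3 st.py; python3 -c "
from h import *
print(np.round(telemetry.get_obs()['joint_pos'],3))
c=shot('scene','s3');cv2.imwrite('pics/s3.png',cv2.resize(c['img'][135:255,250:380],None,fx=5,fy=5,interpolation=2)[:,:,::-1])"
```

```text
t 4.63 chest xyz [-0.1016  0.0682  0.1019] head 0.2349 z [ 0.0056  0.0014 -1.    ] F [-0.81  0.13 -0.26] w -0.0001 g 0.0
[ 4.000e-01  3.090e-01 -2.590e-01  9.970e-01 -1.000e-03  1.736e+00]
```

View pics/s3.png

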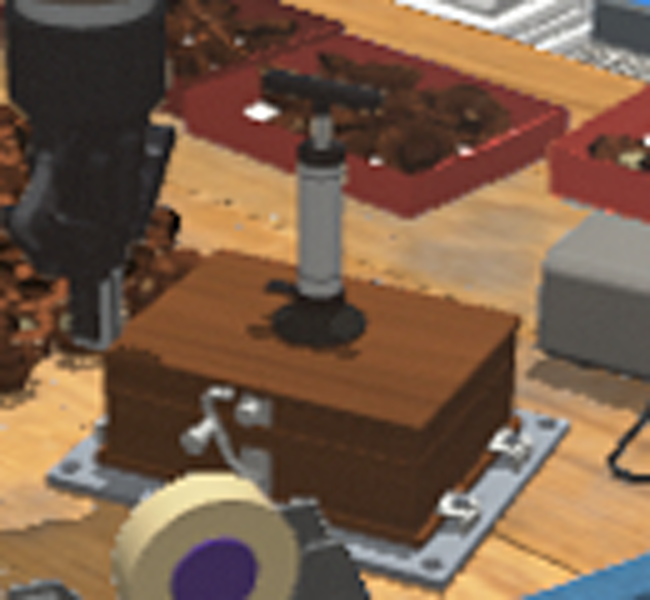

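```bash
python3 -m inch '[[[0,0,-0.0192],[0,0,0],1],[[0,0,-0.0192],[0,0,0],1],[[0,0,-0.0192],[0,0,0],1],[[0,0,-0.0192],[0,0,0],1],[[0,0,-0.0192],[0,0,0],1],[[0,0,-0.0192],[0,0,0],1],[[0,0,-0.0192],[0,0,0],1],[[0,0,-0.0192],[0,0,0],1],[[0,0,-0.0192],[0,0,0],1],[[0,0,-0.0192],[0,0,0],1]]' >/dev/null
python3 -m inch '[[[0,0,-0.0192],[0,0,0],1],[[0,0,-0.0192],[0,0,0],1],[[0,0,-0.0192],[0,0,0],1],[[0,0,0],[-0.035,-0.043,0],1],[[0,0,0],[0,0,0.1],1],[[0,0,0],[0,0,0.1],1],[[0,0,0],[0,0,0],1],[[0,0,0],[0,0,0],1]]' >/dev/null
python3 st.py
```

```text
t 6.18 chest xyz [-0.096   0.0536  0.0371] head 1.8011 z [-0.0068 -0.003  -1.    ] F [0.13 0.55 0.82] w -0.0001 g 0.0
```

```bash
python3 -m inch '[[[0,0,0],[-0.013,-0.02,0],1],[[0,0,0],[0,-0.02,0],1],[[0,0,0],[0,0,0],1]]' >/dev/null
python3 st.py
python3 -m inch '[[[0,0,0],[0,-0.01,0],1],[[0,0,0],[0,-0.01,0],1],[[0,0,0],[0,0,0],1]]' >/dev/null
python3 st.py
python3 -m inch '[[[0,0,0],[0,-0.01,0],1],[[0,0,0],[0,-0.01,0],1],[[0,0,0],[0,0,0],1]]' >/dev/null
python3 st.py
```

```text
t 6.43 chest xyz [-0.0875  0.0415  0.0409] head 1.8006 z [ 3.1e-03  4.0e-04 -1.0e+00] F [-0.04 -0.63  0.22] w 0.0004 g 0.0
t 6.68 chest xyz [-0.0885  0.0362  0.0401] head 1.8015 z [ 1.5e-03  6.0e-04 -1.0e+00] F [1.03 0.95 0.87] w 0.0001 g 0.2
t 6.93 chest xyz [-0.0892  0.03    0.0393] head 1.8015 z [ 0.e+00 -5.e-04 -1.e+00] F [-0.22 -0.13  1.03] w 0.0002 g 0.1
```

```bash
for i in 1 2; do :; done
python3 -m inch '[[[0,0,0],[0,-0.01,0],1],[[0,0,0],[0,-0.01,0],1],[[0,0,0],[0,0,0],1]]' >/dev/null
python3 st.py
python3 -m inch '[[[0,0,0],[0,-0.01,0],1],[[0,0,0],[0,0,0],1],[[0,0,0],[0,0,0],1]]' >/dev/null
python3 st.py
python3 -m inch '[[[0,0,0],[0,-0.01,0],1],[[0,0,0],[0,0,0],1],[[0,0,0],[0,0,0],1]]' >/dev/null
python3 st.py
```

```text
t 7.18 chest xyz [-0.0893  0.026   0.0393] head 1.8026 z [-0.0014  0.0042 -1.    ] F [-2.95  6.04 -0.38] w -0.0002 g 3.2
t 7.43 chest xyz [-0.0893  0.0255  0.0394] head 1.8045 z [-0.0025  0.0089 -1.    ] F [-3.7  12.51  0.87] w -0.0003 g 6.6
t 7.68 chest xyz [-0.0894  0.0251  0.0395] head 1.8064 z [-0.0039  0.0142 -0.9999] F [-5.96 20.14  1.41] w -0.0002 g 10.2
```

```bash
python3 -m inch '[[[0,0,0],[0,0.03,0],1],[[0,0,0],[0.02,0.06,0],1],[[0,0,0],[0.04,0.04,-0.1],1],[[0,0,0],[0.04,0,-0.12],1],[[0,0,0],[0,0,-0.13],1],[[0,0,0],[0,0,-0.13],1],[[0,0,0],[0,0,-0.13],1],[[0,0,0],[0,0,-0.12],1],[[0,0,0],[0,0,0],1]]' >/dev/null
python3 st.py
python3 -m inch '[[[0,0,0.0192],[0,0,0],-1],[[0,0,0.0192],[0,0,0],-1],[[0,0,0.0192],[0,0,0],-1],[[0,0,0.0192],[0,0,0],-1],[[0,0,0.0192],[0,0,0],-1],[[0,0,0.0192],[0,0,0],-1],[[0,0,0.0192],[0,0,0],-1],[[0,0,0.0192],[0,0,0],-1],[[0,0,0.0192],[0,0,0],-1],[[0,0,0.0192],[0,0,0],-1]]' >/dev/null
python3 -m inch '[[[0,0,0.0192],[0,0,0],-1],[[0,0,0.0192],[0,0,0],-1],[[0,0,0.0192],[0,0,0],-1],[[0,0,0],[0,0,0],-1]]' >/dev/null
python3 st.py; python3 -c "
from h import *
c=shot('scene','s4');t=shot('top','t4')
a=cv2.resize(c['img'][145:245,265:365],None,fx=4,fy=4,interpolation=2);b=cv2.resize(t['img'][145:245,245:345],None,fx=4,fy=4,interpolation=2)
cv2.imwrite('pics/m4.png',np.hstack([a,b])[:,:,::-1])"
```

```text
t 8.43 chest xyz [-0.1154  0.0575  0.266 ] head 1.8016 z [ 0.0132  0.0041 -0.9999] F [ 1.11  0.85 -0.1 ] w -0.0003 g 0.0
t 9.6 chest xyz [-0.1193  0.057   0.2578] head 0.2313 z [-5.0e-04 -1.2e-03 -1.0e+00] F [ 0.5  -0.06 -0.19] w 0.0854 g 0.0
```

View pics/m4.png

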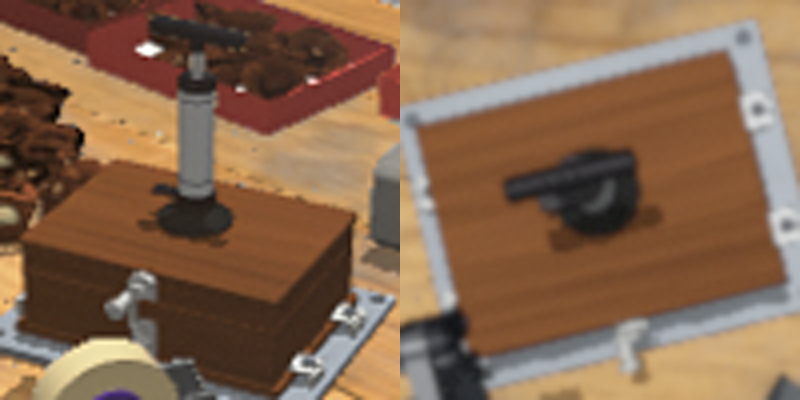

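The hook now sits upright over the stud and the T-bar hasn't moved (top image ends ≈ (271,192) and (304,185)). Next I'll go over the bar and down onto it.

```bash
python3 -m inch '[[[0,0,0],[-0.0475,0.105,0],-1],[[0,0,0],[-0.0475,0.105,0],-1],[[0,0,0],[-0.0475,0.105,0],-1],[[0,0,0],[-0.0475,0.105,0],-1],[[0,0,0],[0,0,0],-1],[[0,0,0],[0,0,0],-1],[[0,0,0],[0,0,0],-1]]' >/dev/null
python3 st.py
python3 -m inch '[[[0,0,0],[0,0,0.057],-1],[[0,0,0],[0,0,0.057],-1],[[0,0,0],[0,0,0.057],-1],[[0,0,0],[0,0,0.057],-1],[[0,0,0],[0,0,0],-1],[[0,0,0],[0,0,0],-1],[[0,0,0],[0,0,0],-1],[[0,0,0],[0,0,0],-1]]' >/dev/null
python3 st.py
```

```text
t 10.28 chest xyz [0.0064 0.0005 0.2575] head 0.2346 z [-2.e-03 -5.e-04 -1.e+00] F [ 0.6  -0.38 -0.32] w 0.0855 g 0.0
t 10.95 chest xyz [0.0077 0.001  0.1919] head 0.2343 z [ 3.2e-03  8.0e-04 -1.0e+00] F [ 0.62  0.23 -0.33] w 0.0854 g 0.0
```

```bash
python3 -m inch '[[[0,0,0],[0,0,0.007],0.3],[[0,0,0],[0,0,0],0.5],[[0,0,0],[0,0,0],0.6],[[0,0,0],[0,0,0],0.6],[[0,0,0],[0,0,0],0.6],[[0,0,0],[0,0,0],0.6]]' >/dev/null
python3 st.py
python3 -m inch '[[[0,0,0],[0,0,0],1],[[0,0,0],[0,0,0],1],[[0,0,0],[0,0,0],1],[[0,0,0],[0,0,0],1],[[0,0,0],[0,0,0],1],[[0,0,0],[0,0,0],1]]' >/dev/null
python3 st.py
```

```text
t 11.45 chest xyz [0.007  0.0006 0.1878] head 0.2335 z [-1.e-04 -0.e+00 -1.e+00] F [-0.13 -0.23 -0.21] w 0.0173 g 0.0
t 11.95 chest xyz [0.0071 0.0006 0.1879] head 0.2336 z [ 2.e-04 -0.e+00 -1.e+00] F [ 0.15 -0.43  1.4 ] w 0.011 g 58.4
```

```bash
python3 -m inch '[[[0,0,0],[0,0,-0.01],1],[[0,0,0],[0,0,-0.01],1],[[0,0,0],[0,0,-0.01],1],[[0,0,0],[0,0,0],1],[[0,0,0],[0,0,0],1],[[0,0,0],[0,0,0],1]]' >/dev/null
python3 st.py
python3 -m inch '[[[0,0,0],[0,0,-0.013],1],[[0,0,0],[0,0,-0.013],1],[[0,0,0],[0,0,-0.013],1],[[0,0,0],[0,0,-0.013],1],[[0,0,0],[0,0,-0.013],1],[[0,0,0],[0,0,-0.013],1],[[0,0,0],[0,0,-0.013],1],[[0,0,0],[0,0,0],1],[[0,0,0],[0,0,0],1],[[0,0,0],[0,0,0],1]]' >/dev/null
python3 st.py;  python3 -m inch '[[[0,0,0],[0,0,0],1],[[0,0,0],[0,0,0],1],[[0,0,0],[0,0,0],1],[[0,0,0],[0,0,0],1]]' >/dev/null
python3 st.py; python3 -c "
from h import *
c=shot('scene','s5');w=shot('wrist','w5')
a=cv2.resize(c['img'][135:215,285:335],None,fx=7,fy=7,interpolation=2)
b=cv2.resize(w['img'],None,fx=.68,fy=.68)
b=cv2.copyMakeBorder(b,0,a.shape[0]-b.shape[0],0,0,0)
cv2.imwrite('pics/m5.png',np.hstack([a,b])[:,:,::-1])"
```

```text
t 12.45 chest xyz [0.0067 0.0006 0.1963] head 0.2336 z [-9.e-04 -3.e-04 -1.e+00] F [ 1.27  0.58 -4.5 ] w 0.0109 g 58.4
t 13.28 chest xyz [0.0069 0.0007 0.2237] head 0.2336 z [-6.e-04 -1.e-04 -1.e+00] F [ 1.28 -0.24 -8.66] w 0.0109 g 58.4
t 13.62 chest xyz [0.0069 0.0007 0.2239] head 0.2336 z [-4.e-04 -1.e-04 -1.e+00] F [-0.31 -0.02 -8.85] w 0.011 g 58.4
```

View pics/m5.png

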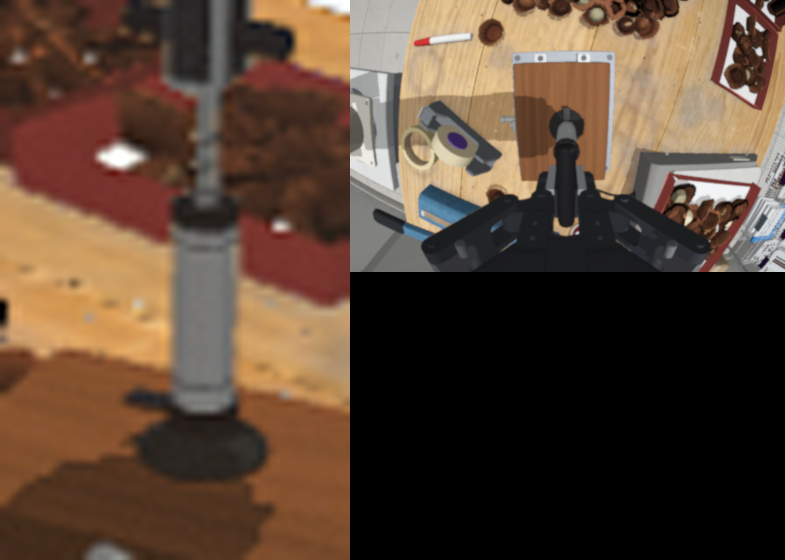

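The rod is out about 35 mm. Narrow rings show on it at crop rows of about 135 and 160, above the mouth at about row 200, and the lid is still down. I'll go on in small steps and read brightness along the rod numerically.

```bash
cat > prof.py <<'E'
from h import *
c=vision.camera('scene'); g=c['img'].mean(2)
mz=[proj(c,W(np.array([.5629,.1464,.2325]),[.006,0,z])) for z in(.1775,.1875,.2175)]
print(np.round(mz,1).tolist())
for r in range(144,170): print(r,g[r,312:319].astype(int).tolist())
E
python3 st.py; python3 prof.py
python3 -m inch '[[[0,0,0],[0,0,-0.008],1],[[0,0,0],[0,0,-0.008],1],[[0,0,0],[0,0,-0.004],1],[[0,0,0],[0,0,0],1],[[0,0,0],[0,0,0],1],[[0,0,0],[0,0,0],1],[[0,0,0],[0,0,0],1]]' >/dev/null
python3 st.py; python3 prof.py
```

```text
t 13.72 chest xyz [0.0069 0.0007 0.224 ] head 0.2336 z [-2.e-04 -1.e-04 -1.e+00] F [ 0.46 -0.28 -8.94] w 0.0111 g 58.4
[[314.1, 164.7], [314.2, 161.0], [314.4, 149.7]]
144 [40, 36, 45, 97, 106, 71, 38]
145 [37, 36, 43, 96, 105, 71, 51]
146 [62, 54, 61, 98, 105, 70, 77]
147 [116, 100, 105, 110, 98, 72, 49]
148 [116, 110, 108, 109, 70, 39, 46]
149 [64, 94, 105, 107, 67, 43, 49]
150 [54, 93, 105, 107, 73, 56, 57]
151 [59, 95, 104, 111, 77, 47, 51]
152 [53, 93, 104, 113, 77, 51, 50]
153 [68, 98, 104, 106, 70, 51, 47]
154 [103, 109, 100, 80, 52, 54, 49]
155 [56, 82, 78, 89, 68, 45, 47]
156 [41, 89, 105, 112, 82, 58, 58]
157 [55, 91, 102, 107, 79, 61, 59]
158 [86, 91, 82, 92, 74, 59, 64]
159 [30, 74, 89, 108, 77, 53, 57]
160 [41, 92, 108, 112, 70, 27, 32]
161 [50, 88, 100, 103, 69, 36, 37]
162 [57, 66, 73, 70, 59, 54, 60]
163 [52, 95, 105, 87, 55, 34, 51]
164 [41, 73, 69, 62, 45, 36, 34]
165 [35, 33, 35, 32, 34, 33, 32]
166 [29, 29, 31, 32, 30, 30, 38]
167 [52, 43, 42, 42, 42, 54, 78]
168 [104, 92, 86, 88, 85, 103, 108]
169 [116, 115, 116, 120, 117, 97, 93]
t 14.35 chest xyz [0.0069 0.0006
[... 333 characters left out ...]
8, 69, 42, 50]
150 [57, 95, 106, 108, 74, 55, 57]
151 [58, 93, 101, 101, 70, 48, 51]
152 [53, 82, 86, 75, 59, 52, 50]
153 [55, 95, 97, 108, 76, 52, 50]
154 [55, 95, 107, 111, 73, 54, 51]
155 [58, 90, 98, 106, 73, 43, 47]
156 [41, 67, 73, 102, 82, 57, 56]
157 [40, 93, 106, 112, 82, 62, 59]
158 [68, 100, 106, 110, 81, 58, 64]
159 [97, 106, 99, 103, 74, 54, 56]
160 [40, 64, 72, 81, 52, 30, 33]
161 [49, 89, 103, 108, 72, 34, 40]
162 [56, 52, 59, 56, 57, 55, 60]
163 [36, 38, 35, 36, 35, 34, 53]
164 [44, 62, 47, 55, 50, 37, 35]
165 [32, 34, 35, 33, 33, 35, 32]
166 [29, 32, 33, 32, 29, 29, 40]
167 [51, 45, 41, 41, 39, 54, 81]
168 [104, 93, 85, 88, 85, 104, 113]
169 [113, 114, 115, 121, 117, 97, 93]
```

```bash
python3 -m inch '[[[0,0,0],[0,0,-0.002],1],[[0,0,0],[0,0,0],1],[[0,0,0],[0,0,0],1],[[0,0,0],[0,0,0],1],[[0,0,0],[0,0,0],1],[[0,0,0],[0,0,0],1]]' >/dev/null
python3 st.py; python3 prof.py | sed -n 18,24p
python3 -c "
from h import *
c=shot('scene','s6');t=shot('top','t6')
a=cv2.resize(c['img'][135:245,265:365],None,fx=4,fy=4,interpolation=2);b=cv2.resize(t['img'][145:255,245:345],None,fx=4,fy=4,interpolation=2)
cv2.imwrite('pics/m6.png',np.hstack([a,b])[:,:,::-1])"
```

```text
t 14.9 chest xyz [0.007  0.0007 0.2307] head 0.2336 z [-0. -0. -1.] F [  0.45  -0.27 -10.98] w 0.0114 g 58.4
160 [59, 83, 77, 103, 71, 30, 33]
161 [106, 107, 99, 105, 70, 38, 38]
162 [53, 38, 42, 33, 51, 56, 60]
163 [34, 38, 36, 41, 36, 36, 54]
164 [44, 61, 55, 60, 46, 36, 35]
165 [34, 34, 36, 35, 34, 37, 31]
166 [30, 28, 33, 32, 31, 29, 40]
```

View pics/m6.png

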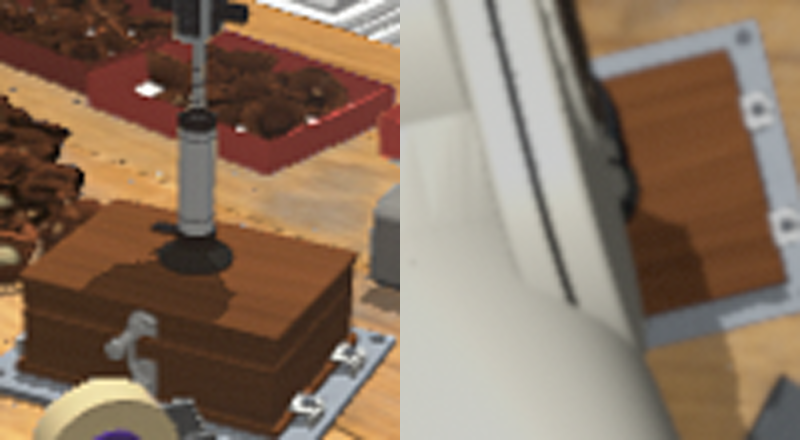

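The hook is closed over the stud, the lid is shut, the broad ring is just clear of the barrel mouth, and the bar is still held.

```bash
python3 -c "
from workcell import workorder
print(workorder.job_done())"
```

```text
the job is handed in; nothing more can be done
None
```

I closed and released the hook, drew the gauge rod to about 41 mm so the broad ring is just out of the barrel, and handed the job in at about 15 s with the T-bar still held; the verdict was not shown, and early on a gripper knuckle pressed the lid's front edge with up to about 17 N.

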